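# Set the filter collar of a plate reader and shut its lid

### The job

Get the plate reader ready for a reading: first turn the black ribbed filter collar counter-clockwise (seen from above), regrasping as you need, until its white line stands at the red mark and it has clicked home there, and let go of it. Then tip the raised blue lid forward past upright and let its own weight swing it fully shut, without pressing it down. Leave everything else on the bench where it stands.

Things in the scene. Friction and masses are not known exactly. Their poses are not given: they have to be found in the camera images.
- reader: White plate reader, fixed to the bench: 200 (x) x 340 (y) x 70 mm high. Origin at the centre of its underside on the bench, z up, its front faces its own -x. On its 70 mm high top: the filter collar on an upright barrel at own (0, +100) mm, and a sample pocket with a plate in it under the lid at own (0, -75) mm.
- collar_center (a point): Centre of the filter collar, on its vertical axis, half-way up (105 mm above the bench). The collar is a black ribbed ring, 56 mm outside diameter, 22 mm high (94 to 116 mm above the bench). It turns about a fixed aluminium barrel of 37 mm diameter whose top is 132 mm above the bench; below it lies a flange of 84 mm diameter, its top 76 mm above the bench. It can be gripped across its diameter from above at any yaw.
- collar_line (a point): White line on the collar's rim: this point is on its top outer edge, 28 mm from the collar's axis, and turns with the collar.
- red_mark (a point): Point on the collar's top outer edge, 28 mm from its axis, in line with the red mark (red bars on the barrel top and on the flange, on the side that faces the reader's -y, towards the lid). Fixed to the reader.
- collar (a joint): Angle of the collar, rad, counter-clockwise from above positive; 0 = white line at the red mark. Spring clicks every 30 deg (0.524 rad), one at 0; let go between clicks it springs to the nearer one. Passing a click takes about 0.2 N m: a light grip slips, so grip firmly (30 N or more) and check that it followed. Hard end stops at -3.3 and +1.3. Starts between -3.14 and -1.57, settling to a click at once.
- lid (a joint): Angle of the lid, rad: 0 = shut (lying flat on the reader), 1.57 = upright, 1.95 = leaning back on its stop, where it starts. Under about 1.45 it falls shut by its own weight on a lightly damped hinge (in under 2 s); over about 1.65 it falls back open. Tipping it over takes less than 2 N near its edge.
- lid_hinge (a point): Middle of the lid's hinge line, fixed to the reader at its own (60, -75, 77) mm; the hinge runs along the reader's y, on the side away from the reader's front.
- lid_edge (a point): Middle of the lid's free edge, 119 mm from the hinge line; moves with the lid. The blue lid is a plate 150 mm wide (along the hinge), 10 mm thick, 200 g, with a grey lip (60 mm wide, 14 mm thick) at the middle of this edge.
- spare_filter: Amber filter disc, 28 mm diameter, 7 mm thick, loose on the front of the reader's top between collar and pocket. Origin: centre of its underside. Leave alone.
- tip_box: Pipette tip box, clear with blue lid, 88 x 123 x 62 mm high, left (reader's +y) of the reader. Origin: centre of underside. Leave alone.
- reagent_bottle: Clear bottle with green cap, 54 mm diameter, 110 mm high, right (reader's -y) of the reader. Origin: centre of underside. Leave alone.
- petri_dish: Petri dish, 60 mm diameter, 16 mm high, behind the reader (beyond its +x side). Origin: centre of underside. Leave alone.
- tube_rack: White tube rack, 90 x 160 x 38 mm high. Origin: centre of underside. Leave alone.
- pink_plates: Red box with clear top, 90 x 125 x 46 mm high. Origin: centre of underside. Leave alone.
- beaker: Glass beaker, 70 mm diameter, 85 mm high. Origin: centre of underside. Leave alone.

How it is judged:
By the outcome, as a careful person would: the job done as asked, in the order asked, and still so for the second after the job is handed in, with the robot touching nothing.
It also fails if it takes over 72 s, if anything falls off the work surface, if the arm or the gripper's body presses on something with over 40 N, if the wrist force passes 120 N, or if a joint passes its speed limit or range.

### The arm

A 7-joint arm with a two-finger parallel gripper is mounted at the origin on the work surface. World frame = base frame: x ahead of the robot, y to its left, z up, the work surface at z = 0. Lengths are in m, angles in rad, forces in N, time in s.
With the tool pointing down it reaches from about 0.4 to 0.85 m from the base axis. Payload 4.5 kg.
Tool frame: the origin (TCP) lies midway between the tips of the shut fingers; the grasp point (between the pads) lies 19 mm behind it; x points along the fingers, y is the direction in which the jaws open and shut, and the axes are right-handed (so a half turn about x gives the same grasp; the last joint's range is limited). The gripper opens to 88 mm and grips with 3 to 60 N. Pads are 18 mm wide; open, the fingers measure 123 mm over their backs; the gripper's body (75 mm by 187 mm) begins 45 mm behind the grasp point.
Start: joints at [1.17, 0.689, -0.195, 1.565, 0.157, 0.902, -0.215], TCP at [0.263, -0.567, 0.239] pointing down, gripper open.
Joint ranges: [-3.01, 3.01], [-0.46, 2.08], [-1.47, 1.51], [0.13, 2.56], [-1, 4.14], [0.04, 2.09], [-2.66, 2.66]. Speed limits (rad/s): [2.57, 2.57, 3.14, 3.14, 3.14, 3.14, 3.14].

### API

Orientations are given as a unit quaternion [x, y, z, w].
In Python, from plant import r, eyes gives the robot as it stands.
- The arm moves only by the shell command python3 -m pendant 'ROWS' [FORCE]. ROWS is JSON, a list that holds one entry, the list of rows, each a list of 7 numbers: the turn, a rotation vector about the tool's x, y, z in rad, then the shift along the tool's x, y, z in cm, then the finger opening in cm, from 0 to 8.81. A call has 1 to 10 rows; each row shifts and turns the commanded pose from where the row before left it, along the tool's axes as they then stand; what a row does not reach is not made up. A row lasts 1/12 s, in which the tool goes at most 41.7 mm and 7.16 degrees, less where a joint would pass 70% of its speed; a pose out of reach is approached as far as the arm can. A call is refused whole if a number of a shift passes 4.17 or a number of a turn 0.125, either way. A call with a gripper value outside its range is refused whole. The fingers move at their own pace and stop on an object; FORCE is the grip in N (left out, the last holds). Time passes only in rows, so rows that do not move let the fingers close. It gives the time, the measured TCP pose, the force and the opening at its end, in the units of the state.
- r.get_state(): the state, without advancing time (a new reading comes with each control period).
- eyes.snapshot(name): name is "scene" or "top" or "wrist"; returns the picture (420x560x3 uint8, red, green, blue); there is no depth.
- eyes.camera_info(name): a dict with "fovy" (degrees; the focal length in pixels is half the picture's height over the tangent of half this angle, whatever the lens; pixels are square), "cx", "cy" (the principal point, pixels), "world_from_camera" (4x4, takes a point from camera to world coordinates). Camera axes: x right, y up, looking along -z (the intrinsics and any distortion apply to the point x, -y, -z); pixel columns grow to the right and rows downward; lengths in m; the calibration is good to about 2 mm. A picture is of the moment at which its call begins: read the wrist's pose just before it. camera_info takes no time and is no camera call; for the wrist camera it gives the pose at the moment of the call.
- r.finish_job(): hands the job in, once; it reports no verdict.
The state is a dict: "clock": time; "q": joint angles; "qd": joint speeds; "joint_torque": joint torques, N m; "tool_pos": TCP position; "eef_rot": TCP orientation; "contact_force": force on the tool from outside, world axes, zero at the start; "moment": the same for the moment, N m; "opening": opening from 0.0 (shut) to 1.0 (fully open).
Only numpy, scipy, OpenCV 4.12 (cv2) and the standard library are available. Lean on these libraries where they do the work, as an engineer would, in place of code of your own. Each camera call takes 0.05 s, during which the arm holds its last target.

## Working session

There is one attempt and no reset: what is moved stays moved. The work goes in short steps, Python scripts to look and compute and a shell command to move; the robot and the scene stay as the last step left them, time stands still between calls to the robot, and variables do not carry over. Pictures are saved under pics/ and viewed, and the job is handed in when it is done.

```bash
ls; mkdir -p pics; python3 - <<'E'
from plant import r,eyes
import cv2,numpy as np
np.set_printoptions(precision=4,suppress=True)
s=r.get_state()
print({k:np.round(v,3) for k,v in s.items()})
for n in ["scene","top","wrist"]:
    c=eyes.camera_info(n);print(n,c)
    im=eyes.snapshot(n);cv2.imwrite(f"pics/{n}0.png",im[:,:,::-1])
E
```

```text
pics
{'clock': np.float64(0.0), 'q': array([ 1.17 ,  0.69 , -0.194,  1.566,  0.157,  0.902, -0.215]), 'qd': array([ 0.001,  0.001,  0.   , -0.   ,  0.   ,  0.   , -0.001]), 'joint_torque': array([ -0.001, -52.757,  -1.267, -15.343,  -0.053,   0.007,   0.   ]), 'tool_pos': array([ 0.263, -0.566,  0.238]), 'eef_rot': array([-0.69 , -0.153,  0.691, -0.152]), 'contact_force': array([ 0.244,  0.67 , -0.222]), 'moment': array([-0.003, -0.045, -0.033]), 'opening': np.float64(0.998)}
scene {'fovy': 46.93143817561231, 'cx': 277.2981629776153, 'cy': 216.70957949323156, 'world_from_camera': array([[-0.7595, -0.3584,  0.5428,  1.237 ],
       [ 0.6504, -0.426 ,  0.6289,  0.8534],
       [ 0.0059,  0.8307,  0.5567,  0.8286],
       [ 0.    ,  0.    ,  0.    ,  1.    ]])}
top {'fovy': 56.51727920542125, 'cx': 281.46965162036054, 'cy': 212.50434149403787, 'world_from_camera': array([[-0.021 ,  0.9882, -0.1514,  0.3723],
       [-0.9996, -0.0238, -0.0163,  0.0355],
       [-0.0197,  0.151 ,  0.9883,  1.0778],
       [ 0.    ,  0.    ,  0.    ,  1.    ]])}
wrist {'fovy': 69.64682324758782, 'cx': 279.56591216475675, 'cy': 211.70008899252568, 'world_from_camera': array([[ 0.4224,  0.8664,  0.2662,  0.331 ],
       [-0.9064,  0.4044,  0.1219, -0.5347],
       [-0.0021, -0.2928,  0.9562,  0.3829],
       [ 0.    ,  0.    ,  0.    ,  1.    ]])}
```

View pics/scene0.png

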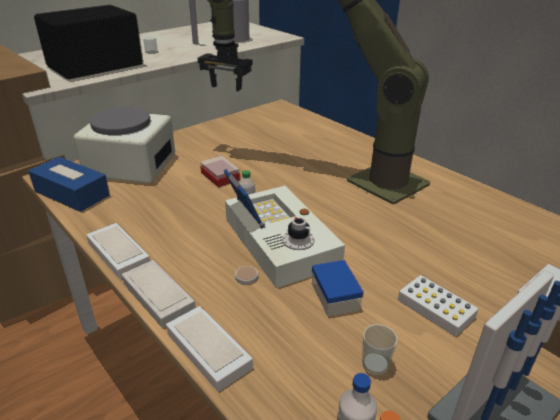

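View pics/top0.png

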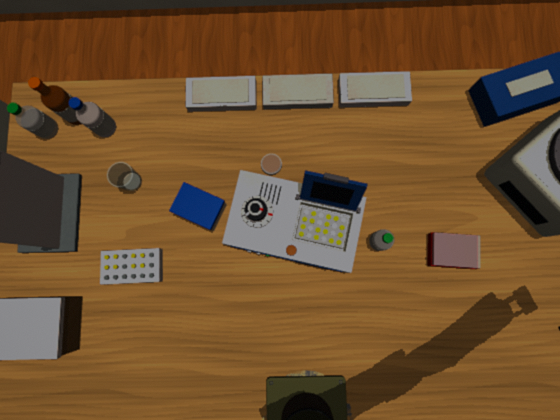

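View pics/wrist0.png

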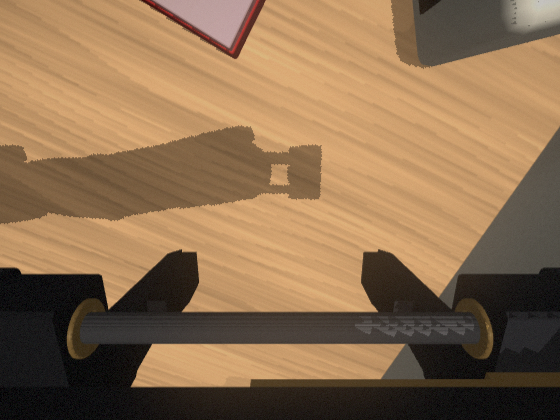

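The scene and top views show the reader near top-view pixel (295,220), with the collar at about (256,210) and the lid at about (333,190). I'll zoom in on these.

```bash
cat > h.py <<'E'
import numpy as np,cv2
np.set_printoptions(precision=4,suppress=True)
def ray(c,u,v):
    f=210/np.tan(np.radians(c["fovy"]/2)); W=c["world_from_camera"]
    d=W[:3,:3]@np.array([(u-c["cx"])/f,-(v-c["cy"])/f,-1]); return W[:3,3],d
def px2w(c,u,v,z):
    o,d=ray(c,u,v); return o+d*(z-o[2])/d[2]
def w2px(c,p):
    f=210/np.tan(np.radians(c["fovy"]/2)); W=c["world_from_camera"]
    q=W[:3,:3].T@(np.asarray(p)-W[:3,3]); return np.array([c["cx"]+f*q[0]/-q[2],c["cy"]-f*q[1]/-q[2]])
E
python3 - <<'E'
import cv2
a=cv2.imread('pics/top0.png')[160:280,215:375];cv2.imwrite('pics/topz.png',cv2.resize(a,None,fx=5,fy=5,interpolation=cv2.INTER_CUBIC))
a=cv2.imread('pics/scene0.png')[160:290,210:350];cv2.imwrite('pics/scz.png',cv2.resize(a,None,fx=4.5,fy=4.5,interpolation=cv2.INTER_CUBIC))
E
```

```text
(no output)
```

View pics/topz.png

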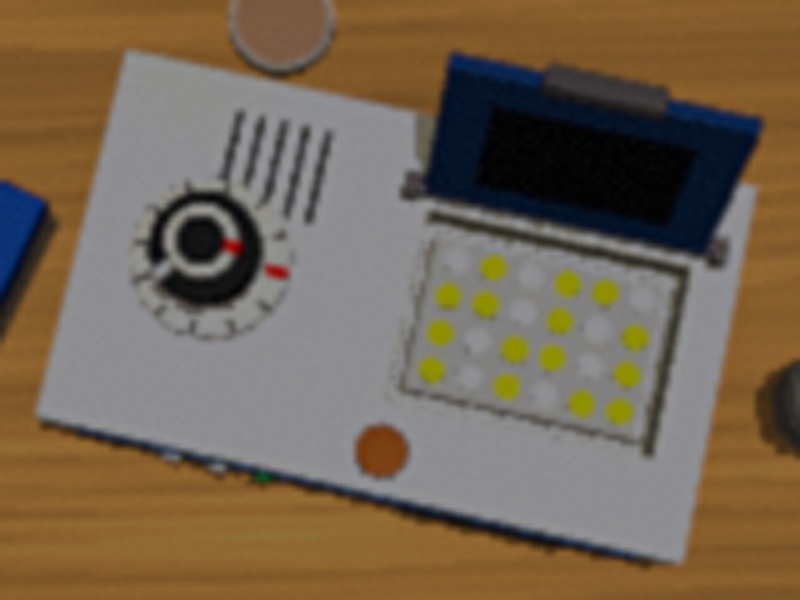

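View pics/scz.png

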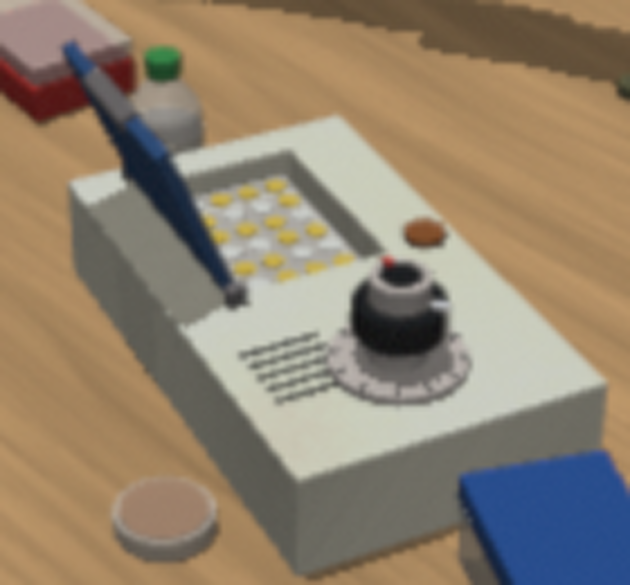

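```bash
python3 - <<'E'
from h import *
from plant import eyes
c=eyes.camera_info("top")
Z=lambda x,y,z:px2w(c,(x+.5)/5-.5+215,(y+.5)/5-.5+160,z)
P=np.array([Z(127,50,.07),Z(757,187,.07),Z(685,562,.07),Z(40,418,.07)])
L=np.array([[100,170],[100,-170],[-100,-170],[-100,170]])/1000.
print(P)
pc=P[:,:2]-P[:,:2].mean(0);yaw=np.arctan2((L[:,0]*pc[:,1]-L[:,1]*pc[:,0]).sum(),(L*pc).sum())
R=np.array([[np.cos(yaw),-np.sin(yaw)],[np.sin(yaw),np.cos(yaw)]]);t=P[:,:2].mean(0)
print(t,np.degrees(yaw),(P[:,:2]-t)@R-L)
cc=t+R@[0,.1]
print('collar',cc,'from barrel top',Z(201,238,.132),'hinge',t+R@[.06,-.075])
ln=Z(163,272,.116);d=R.T@(ln[:2]-cc);print('line',ln,d,np.degrees(np.arctan2(d[1],d[0]))+90)
for n in("top","scene"):
  c=eyes.camera_info(n);im=eyes.snapshot(n)[:,:,::-1].copy()
  im=cv2.resize(im,None,fx=5,fy=5,interpolation=cv2.INTER_CUBIC)
  def dr(p,col):
    u=w2px(c,p);cv2.circle(im,tuple(int(x) for x in u*5+2),3,col,-1)
  for a in range(0,360,20): 
    for rr,z in((.042,.076),(.028,.116),(.0185,.132)):dr([*(cc+rr*np.array([np.cos(a/57.3),np.sin(a/57.3)])),z],(0,255,0))
  for l in L: dr([*(t+R@l),.07],(255,0,255))
  h=np.array([.06,-.075]);
  for s in(-.075,.075): dr([*(t+R@(h+[0,s]) ),.077],(0,255,255)); dr([*(t+R@(h+[-.119*np.cos(1.95),s])),.077+.119*np.sin(1.95)],(0,255,255))
  im=im[800:1400,1075:1875] if n=="top" else im[800:1400,1050:1750]
  cv2.imwrite(f'pics/ov_{n}.png',im)
E
```

```text
[[ 0.6447  0.1599  0.07  ]
 [ 0.5623 -0.1698  0.07  ]
 [ 0.3694 -0.123   0.07  ]
 [ 0.45    0.206   0.07  ]]
[0.5066 0.0183] -13.790079600895172 [[ 0.0004  0.0005]
 [-0.0011  0.0006]
 [ 0.0004  0.0001]
 [ 0.0003 -0.0012]]
collar [0.5304 0.1154] from barrel top [0.5319 0.1163 0.132 ] hinge [ 0.547  -0.0689]
line [0.5179 0.1368 0.116 ] [-0.0173  0.0178] 224.21237509391912
```

View pics/ov_top.png

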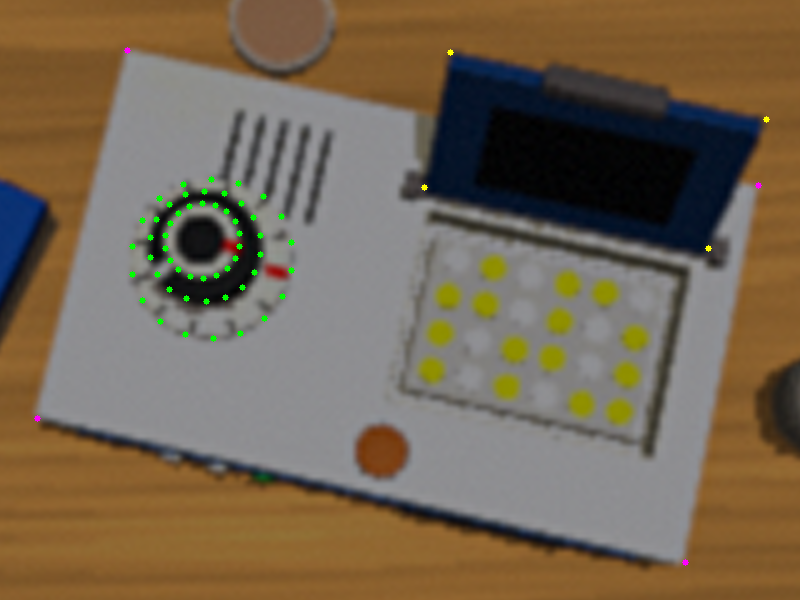

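View pics/ov_scene.png

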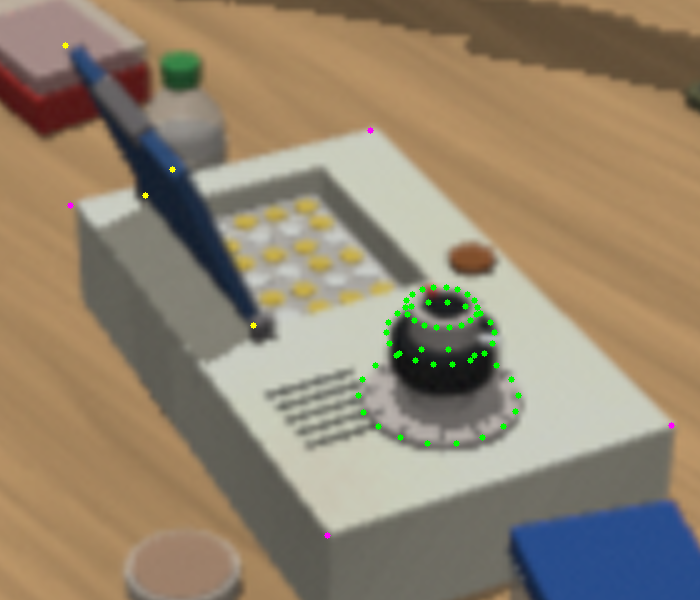

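```bash
cat >> h.py <<'E'
from scipy.spatial.transform import Rotation as Ro
def st():
    from plant import r
    s=r.get_state();M=Ro.from_quat(s["eef_rot"]).as_matrix()
    print("t",round(float(s["clock"]),2),"tcp",np.array(s["tool_pos"]),"yaw_y",round(np.degrees(np.arctan2(M[1,1],M[0,1])),2),"xaxis",M[:,0],"q",np.array(s["q"]),"F",np.array(s["contact_force"]),"M",np.array(s["moment"]),"op",round(float(s["opening"])*88.1,1))
    return s,M
def todo(p,yaw=None):
    s,M=st();d=M.T@(np.asarray(p)-s["tool_pos"])*100
    print("shift cm",d)
    if yaw is not None:
        y=np.radians(yaw);Y=np.array([np.cos(y),np.sin(y),0]);X=np.array([0,0,-1.]);T=np.stack([X,Y,np.cross(X,Y)],1)
        print("rotvec tool",Ro.from_matrix(M.T@T).as_rotvec())
E
python3 - <<'E'
from h import *
todo([.531,.116,.27])
s,M=st();print(M)
E
```

```text
t 0.25 tcp [ 0.2632 -0.5666  0.2383] yaw_y -65.08 xaxis [-0.0004  0.0007 -1.    ] q [ 1.1698  0.6896 -0.1946  1.5658  0.1573  0.9025 -0.2151] F [ 0.5404  0.6162 -0.5835] M [-0.0196 -0.0102  0.0098] op 87.6
shift cm [ -3.1275 -50.6246 -53.0489]
t 0.25 tcp [ 0.2632 -0.5666  0.2383] yaw_y -65.08 xaxis [-0.0004  0.0007 -1.    ] q [ 1.1698  0.6896 -0.1946  1.5658  0.1573  0.9025 -0.2151] F [ 0.5404  0.6162 -0.5835] M [-0.0196 -0.0102  0.0098] op 87.6
[[-0.0004  0.4213 -0.9069]
 [ 0.0007 -0.9069 -0.4213]
 [-1.     -0.0008  0.0001]]
```

```bash
python3 -m pendant '[[[0,0,0,-0.4,-2.5,-2.6,8.0],[0,0,0,-0.4,-2.8,-2.9,8.0],[0,0,0,-0.4,-2.8,-2.9,8.0],[0,0,0,-0.4,-2.8,-2.9,8.0],[0,0,0,-0.4,-2.8,-2.9,8.0],[0,0,0,-0.4,-2.8,-2.9,8.0],[0,0,0,-0.4,-2.8,-2.9,8.0],[0,0,0,-0.4,-2.8,-2.9,8.0]]]' 40; python3 - <<'E'
from h import *
todo([.531,.116,.25],-65)
E
```

```text
clock: 0.92
tool_pos: [0.3782, -0.2681, 0.271]
eef_rot: [0.691, 0.152, -0.69, 0.152]
contact_force: [2.5, -0.4, -0.7]
opening: 0.907
t 0.92 tcp [ 0.3782 -0.2681  0.271 ] yaw_y -65.1 xaxis [ 0.0003 -0.0002 -1.    ] q [ 0.6512  0.4365 -0.1966  1.9917  0.125   0.7243 -0.7574] F [ 2.4852 -0.427  -0.6901] M [ 0.0394 -0.0481  0.0226] op 79.9
shift cm [  2.1012 -28.4116 -30.0318]
rotvec tool [-0.0018 -0.0002 -0.0003]
```

```bash
python3 -m pendant '[[[0,0,0,0,-2.8,-2.9,8.0],[0,0,0,0,-2.8,-2.9,8.0],[0,0,0,0,-2.8,-2.9,8.0],[0,0,0,0,-2.8,-2.9,8.0],[0,0,0,0,-2.8,-2.9,8.0],[0,0,0,0,-2.8,-2.9,8.0],[0,0,0,0,-2.8,-2.9,8.0],[0,0,0,0,-2.8,-2.9,8.0],[0,0,0,0,-2.2,-2.6,8.0],[0,0,0,0,0,0,8.0]]]'; python3 - <<'E'
from h import *
from plant import eyes
todo([.531,.116,.25],-65)
c=eyes.camera_info("wrist");cv2.imwrite('pics/w1.png',eyes.snapshot("wrist")[:,:,::-1])
print(w2px(c,[.531,.116,.116]),w2px(c,[.531,.116,.132]))
E
```

```text
clock: 1.75
tool_pos: [0.5108, 0.071, 0.271]
eef_rot: [0.691, 0.158, -0.688, 0.155]
contact_force: [-0.2, 1.2, 0.1]
opening: 0.911
t 1.75 tcp [0.5108 0.071  0.271 ] yaw_y -64.45 xaxis [ 0.0039  0.0063 -1.    ] q [-0.0994  0.5021 -0.1932  1.8555  0.1233  0.7902 -1.4806] F [-0.1559  1.2008  0.1261] M [ 0.0812 -0.0393  0.0276] op 80.2
shift cm [ 2.1412 -3.1836 -3.7522]
rotvec tool [ 0.0096 -0.0062  0.004 ]
[248.259  159.8351] [246.4877 161.9187]
```

View pics/w1.png

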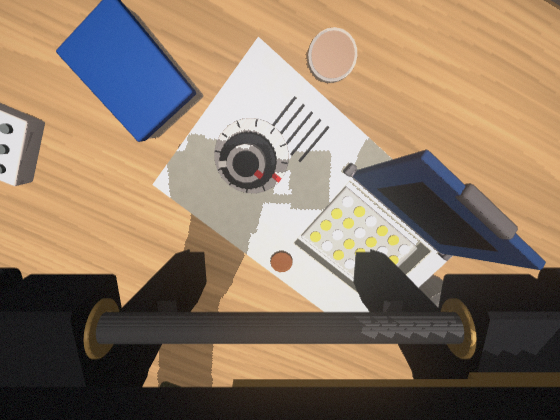

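The collar appears at (247,161), which matches the prediction to about 1 px. Next I'll unwrap the collar rim to find the white line.

```bash
python3 - <<'E'
from h import *
from plant import eyes
import cv2
c=eyes.camera_info("wrist");im=cv2.imread('pics/w1.png')
g=im.astype(np.float32)
cc=np.array([.531,.116]);yaw=-13.79
rows=[]
for rr in np.arange(.019,.0285,.001):
    U=np.array([w2px(c,[*(cc+rr*np.array([np.cos(b),np.sin(b)])),.116]) for b in np.radians(yaw-90+np.arange(-180,180,2))],np.float32)
    rows.append(cv2.remap(g,U[None,:,0],U[None,:,1],cv2.INTER_LINEAR)[0].mean(1))
p=np.mean(rows[3:],0)
for a,v in zip(np.arange(-180,180,2),p):
    if v>75: print(a,round(float(v)))
z=cv2.resize(im[105:215,190:300],None,fx=5,fy=5,interpolation=cv2.INTER_CUBIC);cv2.imwrite('pics/w1z.png',z)
E
```

```text
-180 181
-178 173
-176 157
-174 137
-172 132
-170 130
-168 133
-166 135
-164 132
-162 129
-160 126
-158 121
-156 122
-154 108
-150 81
-148 106
-146 109
-144 112
-142 113
-140 109
-138 102
-136 98
-134 95
-132 98
-130 137
-128 168
-126 174
-124 176
-122 177
-120 178
-118 171
-116 134
-114 91
-112 79
-110 77
-88 76
-86 77
-84 79
-82 84
-80 87
-78 91
-76 94
-74 97
-72 99
-70 97
-68 97
-66 101
-64 103
-62 105
-60 106
-58 111
-56 113
-54 111
-52 109
-50 109
-48 110
-46 113
-44 112
-42 112
-40 113
-38 115
-36 112
-34 111
-32 111
-30 108
-28 110
-26 108
-24 106
-22 100
-20 85
-18 82
-16 83
-14 82
-12 83
-10 81
-8 79
-6 82
-4 88
-2 90
0 86
2 84
4 79
70 77
74 77
76 86
78 91
80 95
82 89
84 88
86 99
88 104
90 102
92 106
94 110
96 124
98 125
100 123
102 119
104 126
106 130
108 136
110 148
112 147
114 144
116 148
118 155
120 153
122 156
124 157
126 158
128 155
130 172
132 177
134 170
136 175
138 174
140 181
142 191
144 187
146 184
148 191
150 192
152 189
154 194
156 197
158 196
160 195
162 199
164 202
166 194
168 189
170 147
172 137
174 181
176 199
178 193
```

View pics/w1z.png

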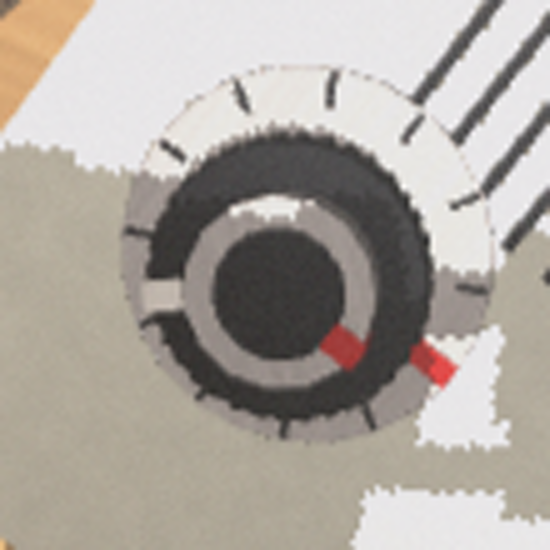

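```bash
python3 -m pendant '[[[0,0,0,1,-1.6,-1.9,8.0],[0,0,0,1.1,-1.6,-1.8,8.0],[0,0,0,0,0,0,8.0],[0,0,0,0,0,0,8.0]]]'; python3 - <<'E'
from h import *
todo([.531,.116,.088],-65)
E
```

```text
clock: 2.13
tool_pos: [0.5278, 0.1062, 0.249]
eef_rot: [-0.69, -0.153, 0.691, -0.153]
contact_force: [-0.6, -0.4, -0.0]
opening: 0.907
t 2.13 tcp [0.5278 0.1062 0.249 ] yaw_y -65.04 xaxis [-0.0017 -0.0007 -1.    ] q [-0.1747  0.5622 -0.1761  1.8143  0.1337  0.7784 -1.5549] F [-0.6185 -0.3569 -0.0493] M [-0.0516  0.0129  0.0211] op 79.9
shift cm [16.1019 -0.7505 -0.7334]
rotvec tool [-0.0006  0.0019  0.0001]
```

```bash
python3 -m pendant '[[[0,0,0,2,-0.7,-0.7,8.0],[0,0,0,3,0,0,8.0],[0,0,0,3,0,0,8.0],[0,0,0,2,0,0,8.0],[0,0,0,0,0,0,8.0],[0,0,0,0,0,0,8.0],[0,0,0,0,0,0,8.0]]]'; python3 - <<'E'
from h import *
from plant import eyes
todo([.531,.116,.088],-65)
c=eyes.camera_info("wrist");cv2.imwrite('pics/w2.png',eyes.snapshot("wrist")[:,:,::-1])
E
```

```text
clock: 2.72
tool_pos: [0.5325, 0.1147, 0.1511]
eef_rot: [0.691, 0.152, -0.69, 0.152]
contact_force: [-0.7, 0.1, 1.0]
opening: 0.909
t 2.72 tcp [0.5325 0.1147 0.1511] yaw_y -65.18 xaxis [ 0.0019 -0.0002 -1.    ] q [-0.2126  0.7106 -0.1404  1.8948  0.1782  0.5463 -1.6094] F [-0.7269  0.1243  0.9681] M [0.002  0.0223 0.0372] op 80.1
shift cm [ 6.3088 -0.1868  0.0961]
rotvec tool [-0.0031 -0.0017 -0.001 ]
```

View pics/w2.png

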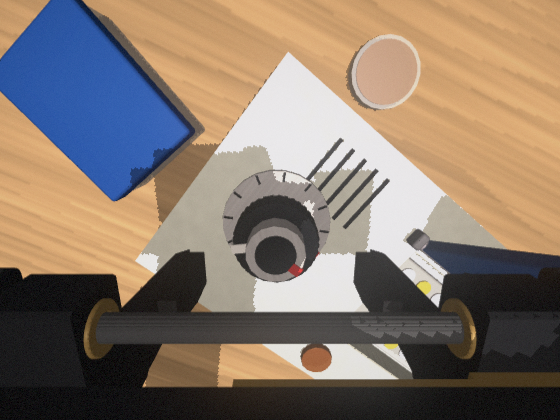

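The barrel top is at (276,252), between the fingertips at (197,·) and (362,·), so I'm descending with a −2 mm y correction.

```bash
python3 -m pendant '[[[0,0,0,1.6,-0.2,0.1,8.0],[0,0,0,2,0,0,8.0],[0,0,0,1.7,0,0,8.0],[0,0,0,1,0,0,8.0],[0,0,0,0,0,0,8.0],[0,0,0,0,0,0,8.0],[0,0,0,0,0,0,8.0]]]' 50; python3 - <<'E'
from h import *
todo([.531,.116,.088],-65)
E
```

```text
clock: 3.35
tool_pos: [0.5309, 0.1173, 0.0879]
eef_rot: [0.691, 0.152, -0.69, 0.152]
contact_force: [-0.1, 0.1, 0.8]
opening: 0.906
t 3.35 tcp [0.5309 0.1173 0.0879] yaw_y -65.1 xaxis [ 0.0022  0.0005 -1.    ] q [-0.2377  0.8152 -0.1084  1.9335  0.2036  0.4011 -1.636 ] F [-0.1437  0.1093  0.7573] M [ 0.0003 -0.0693  0.0525] op 79.9
shift cm [-0.0086  0.1185  0.0466]
rotvec tool [-0.0017 -0.0022 -0.0005]
```

```bash
python3 -m pendant '[[[0,0,0,0,0.1,0,5],[0,0,0,0,0,0,5],[0,0,0,0,0,0,5],[0,0,0,0,0,0,5],[0,0,0,0,0,0,5],[0,0,0,0,0,0,5],[0,0,0,0,0,0,5],[0,0,0,0,0,0,5]]]' 50; python3 - <<'E'
from h import *
st()
E
```

```text
clock: 4.02
tool_pos: [0.5305, 0.1166, 0.0871]
eef_rot: [0.691, 0.153, -0.69, 0.153]
contact_force: [-0.2, 0.4, 6.5]
opening: 0.625
t 4.02 tcp [0.5305 0.1166 0.0871] yaw_y -65.07 xaxis [ 0.0005  0.0004 -1.    ] q [-0.2361  0.8167 -0.109   1.9338  0.204   0.401  -1.6347] F [-0.2135  0.421   6.5133] M [0.2538 0.2061 0.0713] op 55.0
```

The collar is gripped at 55 mm. I'm turning it CCW, which is −x rotation in the tool frame.

```bash
python3 -m pendant '[[[0,0,0,0,0,0,3],[0,0,0,0,0,0,3],[-0.06,0,0,0,0,0,3],[-0.1,0,0,0,0,0,3],[-0.1,0,0,0,0,0,3],[-0.1,0,0,0,0,0,3],[-0.1,0,0,0,0,0,3],[-0.1,0,0,0,0,0,3],[0,0,0,0,0,0,3],[0,0,0,0,0,0,3]]]' 50; python3 - <<'E'
from h import *
from plant import eyes
st()
cv2.imwrite('pics/w3.png',eyes.snapshot("wrist")[:,:,::-1])
E
```

```text
clock: 4.85
tool_pos: [0.5303, 0.1169, 0.0871]
eef_rot: [0.622, 0.338, -0.621, 0.337]
contact_force: [-1.2, 1.5, 4.9]
opening: 0.626
t 4.85 tcp [0.5303 0.1169 0.0871] yaw_y -32.95 xaxis [ 0.0002  0.0011 -1.    ] q [-0.1568  0.823  -0.2425  1.9298  0.4258  0.4379 -1.2882] F [-1.212   1.4755  4.9338] M [ 0.2192  0.2679 -0.0466] op 55.2
```

View pics/w3.png

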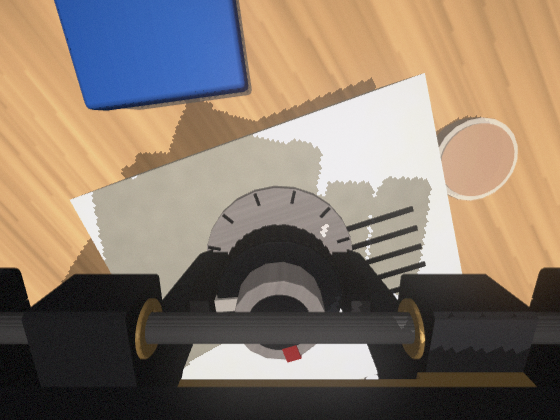

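The white line is at (227,304), still beside the left finger, while the red mark has moved to (290,354). The collar is following.

```bash
python3 -m pendant '[[[-0.1,0,0,0,0,0,3],[-0.1,0,0,0,0,0,3],[-0.1,0,0,0,0,0,3],[-0.1,0,0,0,0,0,3],[-0.1,0,0,0,0,0,3],[-0.1,0,0,0,0,0,3],[-0.1,0,0,0,0,0,3],[-0.1,0,0,0,0,0,3],[0,0,0,0,0,0,3],[0,0,0,0,0,0,3]]]' 50; python3 - <<'E'
from h import *
st()
E
```

```text
clock: 5.73
tool_pos: [0.5298, 0.1169, 0.0871]
eef_rot: [0.441, 0.553, -0.441, 0.552]
contact_force: [-2.9, 1.5, 7.3]
opening: 0.624
t 5.73 tcp [0.5298 0.1169 0.0871] yaw_y 12.85 xaxis [-0.0006  0.0012 -1.    ] q [-0.0362  0.8485 -0.4493  1.9239  0.6981  0.5295 -0.7474] F [-2.891   1.4966  7.3028] M [ 0.2698  0.4865 -0.1187] op 55.0
```

```bash
python3 -m pendant '[[[-0.1,0,0,0,0,0,3],[-0.1,0,0,0,0,0,3],[-0.1,0,0,0,0,0,3],[-0.1,0,0,0,0,0,3],[-0.1,0,0,0,0,0,3],[-0.1,0,0,0,0,0,3],[-0.1,0,0,0,0,0,3],[-0.05,0,0,0,0,0,3],[0,0,0,0,0,0,3],[0,0,0,0,0,0,3]]]' 50; python3 - <<'E'
from h import *
from plant import eyes
st()
for n in("wrist","top","scene"):cv2.imwrite(f'pics/{n}4.png',eyes.snapshot(n)[:,:,::-1])
E
```

```text
clock: 6.57
tool_pos: [0.5295, 0.1167, 0.0871]
eef_rot: [0.208, 0.676, -0.208, 0.675]
contact_force: [-4.0, 1.2, 7.6]
opening: 0.626
t 6.57 tcp [0.5295 0.1167 0.0871] yaw_y 55.83 xaxis [-0.0012  0.0006 -1.    ] q [ 0.0718  0.8908 -0.6443  1.9188  0.8868  0.6454 -0.1707] F [-4.0316  1.2081  7.5515] M [ 0.1746  0.5971 -0.0943] op 55.1
```

View pics/wrist4.png

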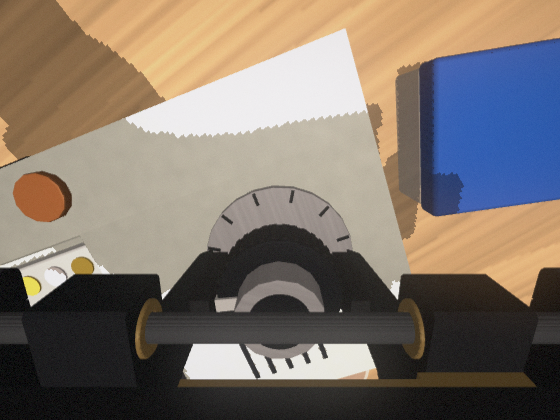

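The white line is still at (227,302) after a 121° turn. Releasing now, then lifting to check.

```bash
python3 -m pendant '[[[0,0,0,0,0,0,7.5],[0,0,0,0,0,0,7.5],[0,0,0,0,0,0,7.5],[0,0,0,0,0,0,7.5],[0,0,0,-1,0,0,7.5],[0,0,0,-3,0,0,7.5],[0,0,0,-4,0,0,7.5],[0,0,0,-4,0,0,7.5],[0,0,0,-4,0,0,7.5],[0,0,0,0,0,0,7.5]]]'; python3 - <<'E'
from h import *
from plant import eyes
st()
for n in("wrist",):cv2.imwrite(f'pics/{n}5.png',eyes.snapshot(n)[:,:,::-1])
E
```

```text
clock: 7.55
tool_pos: [0.5337, 0.1192, 0.2545]
eef_rot: [0.211, 0.672, -0.205, 0.679]
contact_force: [0.4, 0.9, -0.1]
opening: 0.849
t 7.55 tcp [0.5337 0.1192 0.2545] yaw_y 55.82 xaxis [ 0.0121  0.0054 -0.9999] q [ 0.1928  0.6732 -0.8498  1.7777  0.6103  0.9606  0.0658] F [ 0.3957  0.9244 -0.0949] M [ 0.0517 -0.1843  0.0136] op 74.8
```

View pics/wrist5.png

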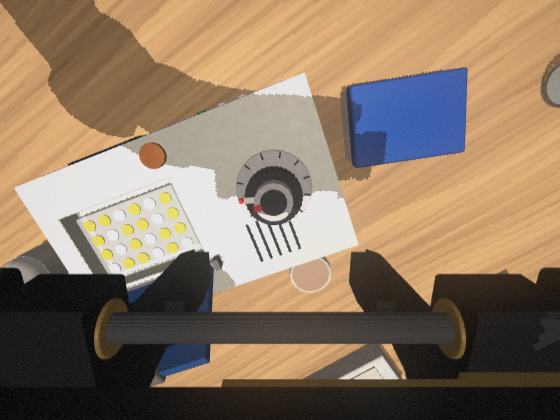

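```bash
python3 - <<'E'
import cv2
im=cv2.imread('pics/wrist5.png')
cv2.imwrite('pics/w5z.png',cv2.resize(im[140:235,225:325],None,fx=6,fy=6,interpolation=cv2.INTER_CUBIC))
E
```

```text
(no output)
```

View pics/w5z.png

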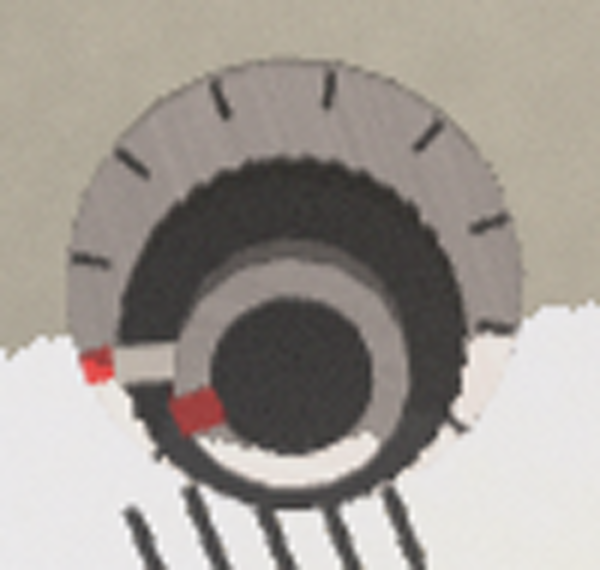

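```bash
python3 - <<'E'
from h import *
from plant import eyes
c=eyes.camera_info("wrist");cc=np.array([.531,.1162])
for a in(-30,0,30):
  b=np.radians(-103.79+a);d=np.array([np.cos(b),np.sin(b)])
  for r,z in((.028,.116),(.0235,.116),(.037,.076),(.017,.132)):print(a,r,z,((w2px(c,[*(cc+r*d),z])-[225,140])*6+2.5).round())
E
```

```text
-30 0.028 0.116 [138. 342.]
-30 0.0235 0.116 [166. 347.]
-30 0.037 0.076 [110. 279.]
-30 0.017 0.132 [201. 380.]
0 0.028 0.116 [150. 429.]
0 0.0235 0.116 [176. 420.]
0 0.037 0.076 [123. 381.]
0 0.017 0.132 [207. 436.]
30 0.028 0.116 [203. 498.]
30 0.0235 0.116 [220. 478.]
30 0.037 0.076 [186. 462.]
30 0.017 0.132 [242. 480.]
```

The result is ambiguous because the arm was still moving when the picture was taken. I'll retake it with the arm settled.

```bash
python3 -m pendant '[[[0,0,0,0,0,-1,7.5],[0,0,0,0,0,-1,7.5],[0,0,0,0,0,0,7.5],[0,0,0,0,0,0,7.5],[0,0,0,0,0,0,7.5],[0,0,0,0,0,0,7.5]]]'; python3 - <<'E'
from h import *
from plant import eyes
st()
c=eyes.camera_info("wrist");im=eyes.snapshot("wrist")[:,:,::-1].copy()
cv2.imwrite('pics/w6.png',im)
c2=eyes.camera_info("wrist");print(abs(c2["world_from_camera"]-c["world_from_camera"]).max())
cc=np.array([.531,.1162]);u=w2px(c,[*cc,.116]).astype(int);o=np.array([u[0]-55,u[1]-50]);print(o)
z=cv2.resize(im[o[1]:o[1]+100,o[0]:o[0]+110],None,fx=6,fy=6,interpolation=cv2.INTER_CUBIC)
cv2.imwrite('pics/w6a.png',z)
for a in range(-180,180,30):
  b=np.radians(-103.79+a);d=np.array([np.cos(b),np.sin(b)])
  for r,zz in((.028,.116),(.042,.076),(.0185,.132)):
    p=(w2px(c,[*(cc+r*d),zz])-o)*6+2.5
    cv2.circle(z,tuple(int(x) for x in p),5 if a==0 else 3,(0,0,255)if a==0 else (0,255,0),-1)
cv2.imwrite('pics/w6z.png',z)
E
```

```text
clock: 8.1
tool_pos: [0.5138, 0.1272, 0.2461]
eef_rot: [0.208, 0.676, -0.208, 0.676]
contact_force: [0.3, -0.2, 1.1]
opening: 0.85
t 8.1 tcp [0.5138 0.1272 0.2461] yaw_y 55.8 xaxis [-0.001  -0.0005 -1.    ] q [ 0.1699  0.6663 -0.8438  1.8249  0.6116  0.9342  0.0246] F [ 0.3276 -0.1505  1.095 ] M [-0.0079 -0.089  -0.0277] op 74.9
0.0002813339928369672
[225 174]
```

View pics/w6z.png

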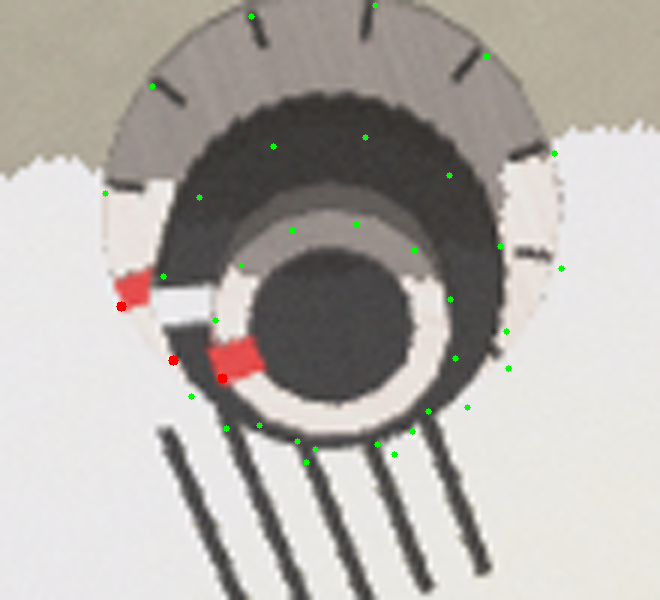

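View pics/w6a.png

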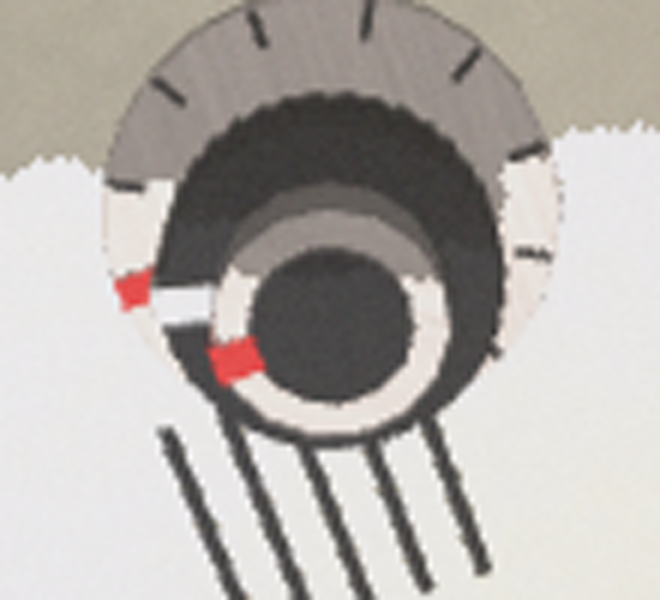

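The direct reading puts the line roughly 15° short of the mark, which would be between clicks. I'll check whether it is still settling.

```bash
python3 -m pendant '[[[0,0,0,0,0,0,7.5],[0,0,0,0,0,0,7.5],[0,0,0,0,0,0,7.5],[0,0,0,0,0,0,7.5],[0,0,0,0,0,0,7.5],[0,0,0,0,0,0,7.5]]]'; cat > meas.py <<'E'
from h import *
from plant import eyes
import sys
from scipy.optimize import least_squares
def measure(name):
    c=eyes.camera_info("wrist");im=eyes.snapshot("wrist")[:,:,::-1].copy();cv2.imwrite(f'pics/{name}.png',im)
    hsv=cv2.cvtColor(im,cv2.COLOR_BGR2HSV).astype(int)
    cc=np.array([.531,.1162])
    def samp(cc,r,z,angs):
        U=np.array([w2px(c,[*(cc+r*np.array([np.cos(b),np.sin(b)])),z]) for b in np.radians(-103.79+angs)],np.float32)
        return cv2.remap(im.astype(np.float32),U[None,:,0],U[None,:,1],cv2.INTER_LINEAR)[0]
    A=np.arange(-180,180,1.)
    def red(cc,r,z):
        s=samp(cc,r,z,A);w=np.clip(s[:,2]-s[:,1]-40,0,None);return (w*A).sum()/max(w.sum(),1e-6),w.sum()
    # shift cc so flange edge contour best: scan for dark collar outline at z=.116 front
    for r,z in((.036,.076),(.038,.076),(.040,.076),(.015,.132),(.0165,.132)):print("red",r,z,red(cc,r,z))
    for r in(.022,.024,.026):
        s=samp(cc,r,.116,A).mean(1); m=abs(A)<60; b=s>140
        print("line",r,A[b&m])
    o=w2px(c,[*cc,.116]).astype(int)-[55,50]
    cv2.imwrite(f'pics/{name}z.png',cv2.resize(im[o[1]:o[1]+100,o[0]:o[0]+110],None,fx=6,fy=6,interpolation=cv2.INTER_CUBIC))
measure(sys.argv[1])
E
python3 meas.py w7
```

```text
clock: 8.65
tool_pos: [0.5139, 0.1274, 0.2467]
eef_rot: [0.208, 0.676, -0.208, 0.676]
contact_force: [1.0, -0.1, -0.2]
opening: 0.853
red 0.036 0.076 (np.float64(7.102564808947905), np.float32(673.5166))
red 0.038 0.076 (np.float64(-3.1222163194084516), np.float32(904.40625))
red 0.04 0.076 (np.float64(-3.0106419798797015), np.float32(849.28613))
red 0.015 0.132 (np.float64(-8.00335445991935), np.float32(2324.622))
red 0.0165 0.132 (np.float64(-7.720847592739876), np.float32(2127.9014))
line 0.022 [-29. -28. -27. -26. -25. -24. -23. -22. -21. -20. -19. -18. -17. -16.
 -15. -14. -13. -12.  18.  19.  20.  21.  22.  23.  24.  25.  26.  27.
  28.  29.  30.  31.  32.  33.  34.  35.  36.  37.  38.  39.  40.  41.
  42.  43.  44.  45.  46.  47.  48.  49.  50.  51.  52.  53.  54.  55.
  56.  57.  58.  59.]
line 0.024 [-28. -27. -26. -25. -24. -23. -22. -21. -20. -19. -18. -17. -16. -15.
 -14. -13.]
line 0.026 [-26. -25. -24. -23. -22. -21. -20. -19. -18. -17. -16. -15. -14. -13.
  35.  36.  37.  38.  39.  40.  41.  42.  43.  44.  45.  46.  47.  48.
  49.  50.  51.  52.  53.  54.  55.]
```

View pics/w7z.png

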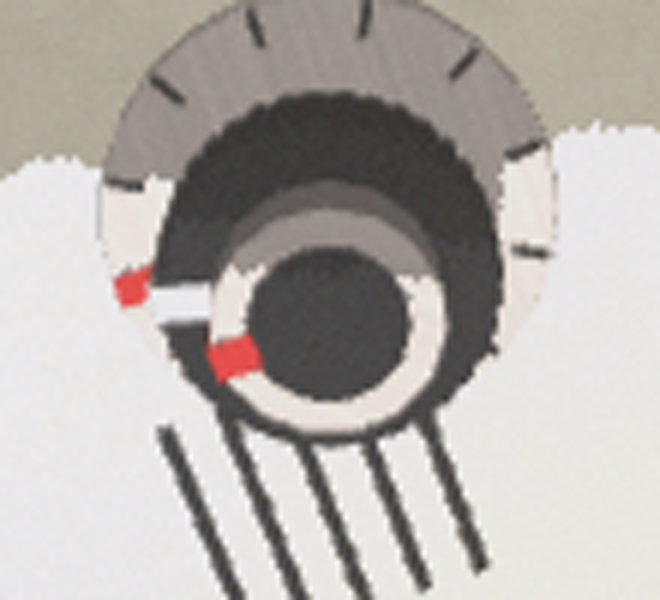

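```bash
python3 -m pendant '[[[0,0,0,0,0,2.5,7.5],[0,0,0,0,0,3,7.5],[0,0,0,0,0,2.5,7.5],[0,0,0,0,0,1.5,7.5],[0,0,0,0,0,0,7.5],[0,0,0,0,0,0,7.5],[0,0,0,0,0,0,7.5]]]';python3 meas.py w8
```

```text
clock: 9.28
tool_pos: [0.5913, 0.0752, 0.2467]
eef_rot: [0.207, 0.676, -0.207, 0.676]
contact_force: [-0.3, -0.6, 0.4]
opening: 0.852
red 0.036 0.076 (np.float64(-3.3372359316637072), np.float32(558.1885))
red 0.038 0.076 (np.float64(-3.0599343924872966), np.float32(531.3916))
red 0.04 0.076 (np.float64(-3.0209146519079524), np.float32(502.88086))
red 0.015 0.132 (np.float64(-7.645586845980716), np.float32(1405.8203))
red 0.0165 0.132 (np.float64(-7.132138778000174), np.float32(1315.8662))
line 0.022 [-28. -27. -26. -25. -24. -23. -22. -21. -20. -19. -18. -17. -16. -15.
 -14.]
line 0.024 [-26. -25. -24. -23. -22. -21. -20. -19. -18. -17. -16. -15. -14.]
line 0.026 [-26. -25. -24. -23. -22. -21. -20. -19. -18. -17. -16. -15. -14.]
```

View pics/w8z.png

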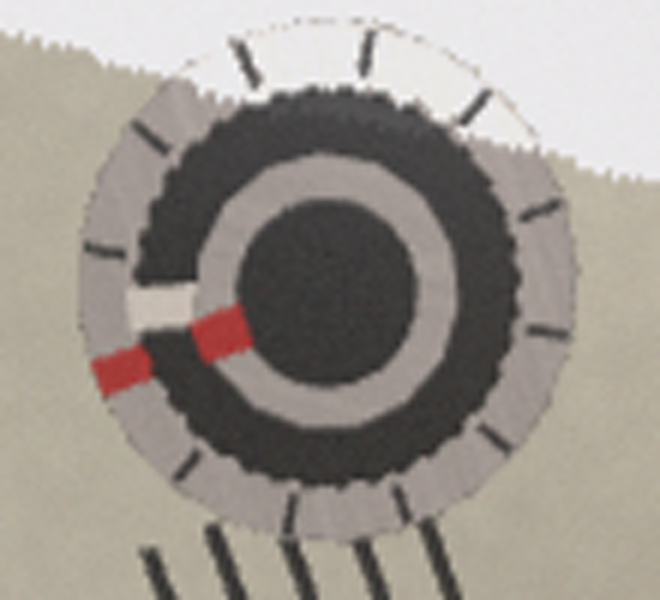

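From straight above, the line is at (160,306) and the red bars are at (122,371) and (222,333). That makes the collar about 16° short and hanging between clicks, so I'm regrasping to turn the rest.

```bash
python3 - <<'E'
from h import *
todo([.530,.1166,.088],55.8)
E
python3 -m pendant '[[[0,0,0,0,0,-2.5,8],[0,0,0,0,0,-2.5,8],[0,0,0,0,0,-1.3,8],[0,0,0,2,0,-0.7,8],[0,0,0,3,0,0,8],[0,0,0,3,0,0,8],[0,0,0,2,0,0,8],[0,0,0,0,0,0,8],[0,0,0,0,0,0,8],[0,0,0,0,0,0,8]]]'; python3 - <<'E'
from h import *
todo([.530,.1166,.088],55.8)
E
```

```text
t 9.33 tcp [0.5913 0.0754 0.2469] yaw_y 55.95 xaxis [-0.0006  0.0005 -1.    ] q [ 0.2476  0.7511 -0.8342  1.6278  0.622   1.0481  0.2018] F [-0.5033  0.2758 -1.2895] M [ 0.0638 -0.1721 -0.0088] op 74.6
shift cm [15.8955 -0.018  -7.3687]
rotvec tool [ 0.0026 -0.0008 -0.    ]
clock: 10.17
tool_pos: [0.5348, 0.1146, 0.1481]
eef_rot: [0.208, 0.676, -0.207, 0.676]
contact_force: [0.7, -0.4, -0.1]
opening: 0.907
t 10.17 tcp [0.5348 0.1146 0.1481] yaw_y 55.88 xaxis [ 0.0017  0.0012 -1.    ] q [ 0.1274  0.8103 -0.7324  1.8725  0.7729  0.7662 -0.0635] F [ 0.7428 -0.3934 -0.0584] M [ 0.0477 -0.1761 -0.0299] op 80.0
shift cm [ 6.0137 -0.1148 -0.5158]
rotvec tool [ 0.0014  0.0008 -0.0019]
```

```bash
python3 -m pendant '[[[0,0,0,1,-0.1,-0.5,8],[0,0,0,2,0,0,8],[0,0,0,2,0,0,8],[0,0,0,1,0,0,8],[0,0,0,0,0,0,8],[0,0,0,0,0,0,8],[0,0,0,0,0,0,8]]]' 50; python3 - <<'E'
from h import *
todo([.530,.1166,.088],55.8)
E
```

```text
clock: 10.75
tool_pos: [0.5307, 0.116, 0.0881]
eef_rot: [0.208, 0.675, -0.207, 0.676]
contact_force: [0.0, 0.4, 0.8]
opening: 0.908
t 10.75 tcp [0.5307 0.116  0.0881] yaw_y 55.81 xaxis [ 0.0022  0.001  -1.    ] q [ 0.0731  0.8888 -0.6435  1.9185  0.8878  0.6439 -0.1701] F [0.0183 0.3947 0.8319] M [ 0.0091 -0.1183  0.0127] op 80.0
shift cm [ 0.008   0.0087 -0.0922]
rotvec tool [ 0.0001  0.0013 -0.0021]
```

```bash
python3 -m pendant '[[[0,0,0,0,0,0,3],[0,0,0,0,0,0,3],[0,0,0,0,0,0,3],[0,0,0,0,0,0,3],[0,0,0,0,0,0,3],[0,0,0,0,0,0,3],[-0.1,0,0,0,0,0,3],[-0.1,0,0,0,0,0,3],[-0.08,0,0,0,0,0,3],[0,0,0,0,0,0,3]]]' 55;  python3 -m pendant '[[[0,0,0,0,0,0,3],[0,0,0,0,0,0,3],[0,0,0,0,0,0,3]]]'; python3 - <<'E'
from h import *
st()
E
```

```text
clock: 11.58
tool_pos: [0.5306, 0.1162, 0.0872]
eef_rot: [0.112, 0.698, -0.11, 0.699]
contact_force: [0.7, 1.3, 3.7]
opening: 0.625
clock: 11.83
tool_pos: [0.5306, 0.1162, 0.0872]
eef_rot: [0.112, 0.698, -0.111, 0.699]
contact_force: [2.4, 2.5, 4.3]
opening: 0.625
t 11.83 tcp [0.5306 0.1162 0.0872] yaw_y 71.78 xaxis [ 0.0017  0.0012 -1.    ] q [ 0.1079  0.9093 -0.7101  1.9168  0.9427  0.6882  0.0598] F [2.4118 2.5265 4.3465] M [ 0.4991 -0.5811 -0.0551] op 55.1
```

```bash
python3 -m pendant '[[[0,0,0,0,0,0,7.5],[0,0,0,0,0,0,7.5],[0,0,0,0,0,0,7.5],[0,0,0,0,0,0,7.5],[0,0,0,-1,0,0,7.5],[0,0,0,-3,0,0,7.5],[0,0,0,-4,0,0,7.5],[0,0,0,-4,0,0,7.5],[0,0,0,-4,0,2,7.5],[0,0,0,0,0,3,7.5]]]';python3 -m pendant '[[[0,0,0,0,0,3,7.5],[0,0,0,0,0,0,7.5],[0,0,0,0,0,0,7.5],[0,0,0,0,0,0,7.5],[0,0,0,0,0,0,7.5]]]'; python3 meas.py w9
```

```text
clock: 12.67
tool_pos: [0.577, 0.1042, 0.2527]
eef_rot: [0.112, 0.696, -0.107, 0.702]
contact_force: [1.1, 0.3, 0.1]
opening: 0.846
clock: 13.08
tool_pos: [0.6031, 0.0916, 0.244]
eef_rot: [0.111, 0.699, -0.111, 0.698]
contact_force: [-0.7, -0.8, -0.6]
opening: 0.849
red 0.036 0.076 (np.float64(-3.2735232493157995), np.float32(578.41504))
red 0.038 0.076 (np.float64(-3.0260978032466994), np.float32(553.50684))
red 0.04 0.076 (np.float64(-2.998902025592991), np.float32(517.64355))
red 0.015 0.132 (np.float64(-7.696981526152656), np.float32(1463.4814))
red 0.0165 0.132 (np.float64(-6.993117087691257), np.float32(1349.0156))
line 0.022 [-13. -12. -11. -10.  -9.  -8.  -7.  -6.  -5.  -4.  -3.  -2.  -1.   0.
   1.   2.]
line 0.024 [-11. -10.  -9.  -8.  -7.  -6.  -5.  -4.  -3.  -2.  -1.   0.   1.   2.]
line 0.026 [-11. -10.  -9.  -8.  -7.  -6.  -5.  -4.  -3.  -2.  -1.   0.   1.]
```

View pics/w9z.png

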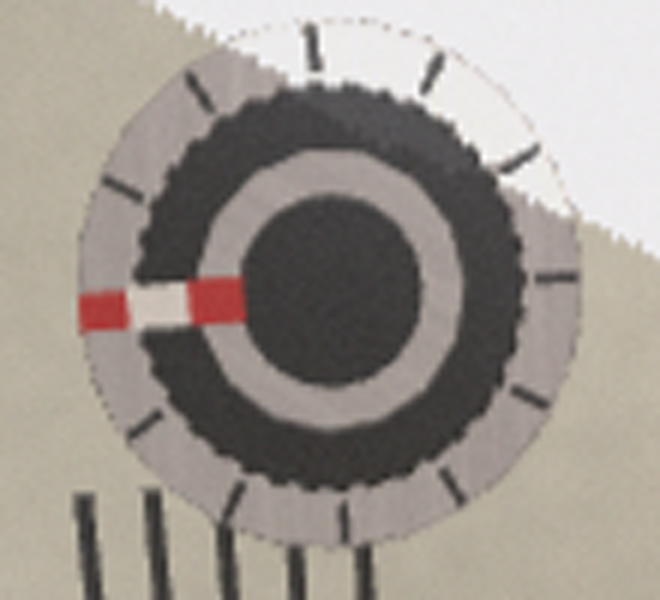

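The line at (160,305) is now in line with both red bars at (103,312) and (216,300), so the collar is home at 0 (±1°). Next is the lid.

```bash
cat >> h.py <<'E'
T0=np.array([.5070,.0187]);YAW=np.radians(-13.79);RR=np.array([[np.cos(YAW),-np.sin(YAW)],[np.sin(YAW),np.cos(YAW)]])
def own(x,y,z):return np.array([*(T0+RR@[x,y]),z])
def toown(p):return RR.T@(np.asarray(p)[:2]-T0)
E
python3 - <<'E'
from h import *
from plant import r
print(toown(r.get_state()["tool_pos"]));
todo(own(.15,-.075,.245),76.2)
E
```

```text
[0.0761 0.0937]
t 13.13 tcp [0.6033 0.0916 0.2441] yaw_y 71.97 xaxis [-0.0011 -0.0002 -1.    ] q [ 0.2381  0.7906 -0.8875  1.5853  0.6685  1.0948  0.4338] F [-0.2295 -0.1326  0.1241] M [ 0.0731 -0.1387 -0.051 ] op 75.1
shift cm [ -0.0945 -16.2824   8.6118]
rotvec tool [-0.0737 -0.001   0.0004]
```

```bash
python3 -m pendant '[[[-0.074,0,0,-0.5,-1.5,2,0],[0,0,0,-0.5,-2,2.5,0],[0,0,0,0,-2.5,2,0],[0,0,0,0,-3,1,0],[0,0,0,0,-3,0,0],[0,0,0,0,-2.5,0,0],[0,0,0,0,-1,0,0],[0,0,0,0,0,0,0],[0,0,0,0,0,0,0],[0,0,0,0,0,0,0]]]' 20; python3 - <<'E'
from h import *
from plant import r,eyes
print(toown(r.get_state()["tool_pos"]));
todo(own(.15,-.075,.165),76.2)
c=eyes.camera_info("wrist");cv2.imwrite('pics/w10.png',eyes.snapshot("wrist")[:,:,::-1])
cv2.imwrite('pics/s10.png',cv2.resize(eyes.snapshot("scene")[60:280,150:400,::-1],None,fx=3,fy=2.7))
E
```

```text
clock: 13.97
tool_pos: [0.6387, -0.0756, 0.2545]
eef_rot: [0.085, 0.702, -0.084, 0.702]
contact_force: [-0.0, 0.3, -1.2]
opening: 0.116
[ 0.1504 -0.0602]
t 13.97 tcp [ 0.6387 -0.0756  0.2545] yaw_y 76.3 xaxis [ 0.0007  0.002  -1.    ] q [ 0.498   0.8331 -0.9218  1.4674  0.688   1.1843  0.8047] F [-0.0361  0.2739 -1.1807] M [ 0.0229 -0.0804 -0.0248] op 10.3
shift cm [ 8.9457 -1.4968 -0.0485]
rotvec tool [ 0.0017  0.0003 -0.0021]
```

View pics/s10.png

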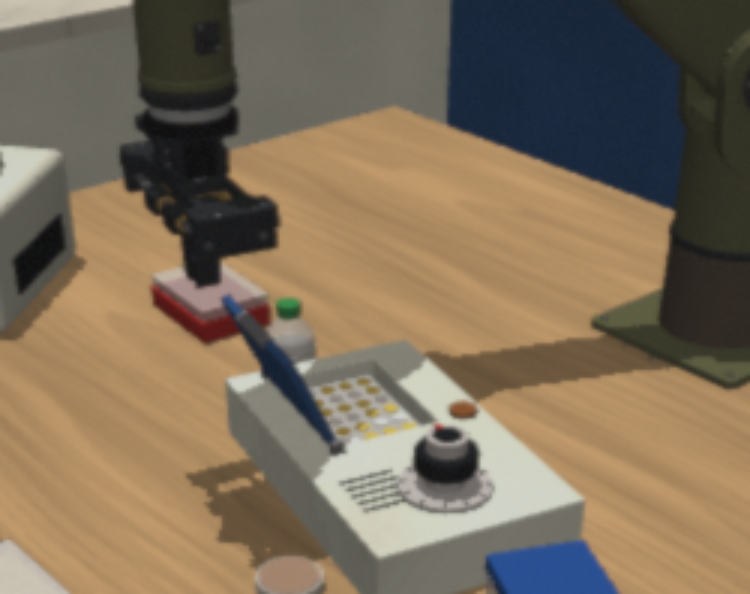

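View pics/w10.png

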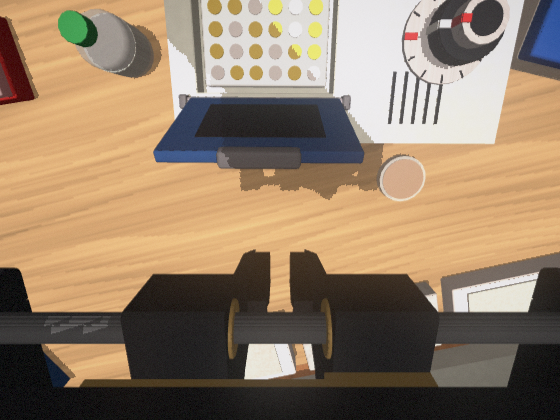

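The lid edge and its lip are at (260,157), with the fingers well behind them. I'm descending behind the lid.

```bash
python3 -m pendant '[[[0,0,0,2,-1.4,0,0],[0,0,0,2.6,0,0,0],[0,0,0,2.5,0,0,0],[0,0,0,1.5,0,0,0],[0,0,0,0,0,0,0],[0,0,0,0,0,0,0],[0,0,0,0,0,0,0]]]'; python3 - <<'E'
from h import *
from plant import r,eyes
s,M=st();print(toown(s["tool_pos"]))
cv2.imwrite('pics/w11.png',eyes.snapshot("wrist")[:,:,::-1])
E
```

```text
clock: 14.65
tool_pos: [0.6364, -0.0911, 0.1695]
eef_rot: [0.086, 0.701, -0.085, 0.703]
contact_force: [0.3, 0.8, -0.2]
opening: 0.006
t 14.65 tcp [ 0.6364 -0.0911  0.1695] yaw_y 76.14 xaxis [ 0.0025  0.0009 -1.    ] q [ 0.5029  0.9231 -0.8661  1.5556  0.7832  1.0361  0.7472] F [ 0.2736  0.8174 -0.2123] M [ 0.0758 -0.1331  0.0054] op 0.5
[ 0.1518 -0.0758]
```

View pics/w11.png

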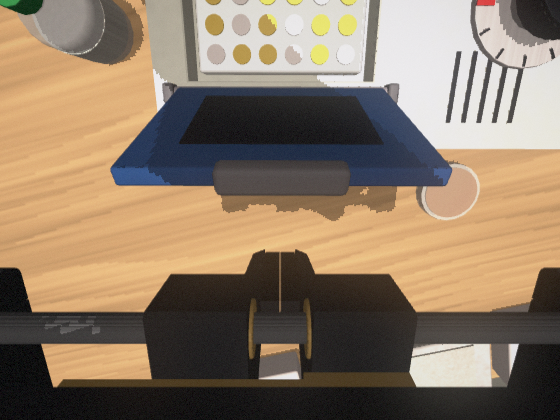

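```bash
python3 -m pendant '[[[0,0,0,0,0,-1.5,0],[0,0,0,0,0,-1.5,0],[0,0,0,0,0,-0.5,0],[0,0,0,0,0,-0.5,0],[0,0,0,0,0,-0.5,0],[0,0,0,0,0,-0.5,0],[0,0,0,0,0,-0.5,0],[0,0,0,0,0,-0.5,0],[0,0,0,0,0,-0.5,0],[0,0,0,0,0,0,0]]]'; python3 - <<'E'
from h import *
from plant import r,eyes
s,M=st();print(toown(s["tool_pos"]))
cv2.imwrite('pics/w12.png',eyes.snapshot("wrist")[:,:,::-1])
E
```

```text
clock: 15.53
tool_pos: [0.5709, -0.0764, 0.1678]
eef_rot: [0.085, 0.702, -0.085, 0.701]
contact_force: [-0.9, 1.1, -0.4]
opening: 0.008
t 15.53 tcp [ 0.5709 -0.0764  0.1678] yaw_y 76.14 xaxis [-0.0016 -0.0002 -1.    ] q [ 0.5277  0.8524 -0.8675  1.7644  0.8039  0.9231  0.636 ] F [-0.9301  1.1397 -0.4122] M [ 0.0809 -0.0989 -0.0028] op 0.7
[ 0.0847 -0.0771]
```

View pics/w12.png

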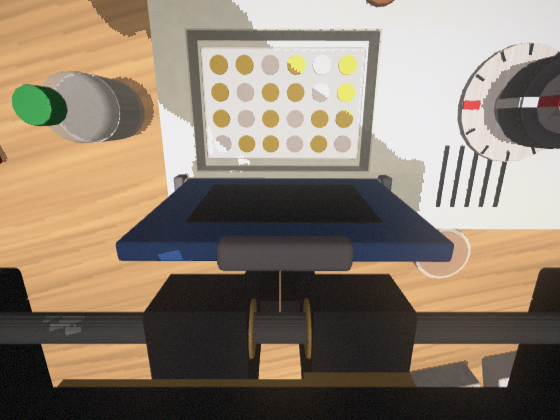

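The lid is riding against the fingers, nearly upright. I'll keep pushing gently.

```bash
python3 -m pendant '[[[0,0,0,0,0,-0.5,0],[0,0,0,0,0,-0.5,0],[0,0,0,0,0,-0.5,0],[0,0,0,0,0,-0.5,0],[0,0,0,0,0,-0.4,0],[0,0,0,0,0,-0.3,0],[0,0,0,0,0,0,0],[0,0,0,0,0,0,0]]]'; python3 - <<'E'
from h import *
from plant import r,eyes
s,M=st();print(toown(s["tool_pos"]))
cv2.imwrite('pics/w13.png',eyes.snapshot("wrist")[:,:,::-1])
E
```

```text
clock: 16.25
tool_pos: [0.5459, -0.0702, 0.168]
eef_rot: [0.086, 0.702, -0.086, 0.702]
contact_force: [-0.0, -0.2, -0.7]
opening: 0.001
t 16.25 tcp [ 0.5459 -0.0702  0.168 ] yaw_y 76.1 xaxis [ 0.0001 -0.0002 -1.    ] q [ 0.533   0.8238 -0.8672  1.8425  0.8154  0.8768  0.5894] F [-0.0151 -0.2364 -0.717 ] M [ 0.0377 -0.1858 -0.0182] op 0.1
[ 0.059  -0.0771]
```

View pics/w13.png

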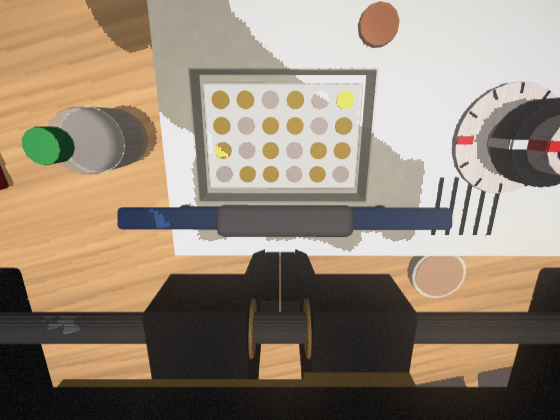

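```bash
python3 -m pendant '[[[0,0,0,0,0,-0.4,0],[0,0,0,0,0,-0.4,0],[0,0,0,0,0,-0.4,0],[0,0,0,0,0,0,0],[0,0,0,0,0,0,0]]]'; python3 - <<'E'
from h import *
from plant import r,eyes
s,M=st();print(toown(s["tool_pos"]))
cv2.imwrite('pics/w14.png',eyes.snapshot("wrist")[:,:,::-1])
E
```

```text
clock: 16.72
tool_pos: [0.5341, -0.0673, 0.168]
eef_rot: [0.085, 0.702, -0.086, 0.702]
contact_force: [-0.2, -0.4, 0.4]
opening: 0.003
t 16.72 tcp [ 0.5341 -0.0673  0.168 ] yaw_y 76.11 xaxis [-0.0001 -0.0002 -1.    ] q [ 0.5344  0.8109 -0.8668  1.878   0.821   0.8561  0.568 ] F [-0.2281 -0.3545  0.389 ] M [ 0.0494 -0.0887  0.0121] op 0.3
[ 0.0468 -0.077 ]
```

View pics/w14.png

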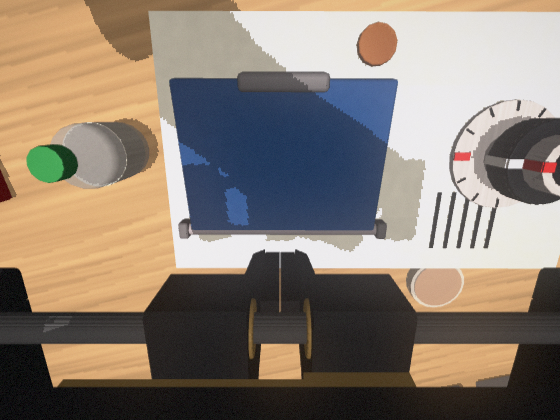

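The lid is falling shut on its own, with its lip at (283,81). I'm lifting straight up and away.

```bash
python3 -m pendant '[[[0,0,0,-1.5,0,0,0],[0,0,0,-3,0,0,0],[0,0,0,-3,0,0,0],[0,0,0,-3,0,0,0],[0,0,0,-1,0,0,0],[0,0,0,0,-2,0,0],[0,0,0,0,-3,0,0],[0,0,0,0,-3,0,0],[0,0,0,0,-3,0,0],[0,0,0,0,-3,0,0]]]';python3 -m pendant '[[[0,0,0,0,-3,0,0],[0,0,0,0,-3,0,0],[0,0,0,0,-2,0,0],[0,0,0,0,0,0,0],[0,0,0,0,0,0,0],[0,0,0,0,0,0,0],[0,0,0,0,0,0,0],[0,0,0,0,0,0,0],[0,0,0,0,0,0,0],[0,0,0,0,0,0,0]]]'; python3 - <<'E'
from h import *
from plant import r,eyes
s,M=st()
cv2.imwrite('pics/s15.png',cv2.resize(eyes.snapshot("scene")[140:300,190:370,::-1],None,fx=4,fy=3.7,interpolation=cv2.INTER_CUBIC))
cv2.imwrite('pics/t15.png',cv2.resize(eyes.snapshot("top")[140:290,110:400,::-1],None,fx=2.7,fy=2.7,interpolation=cv2.INTER_CUBIC))
E
```

```text
clock: 17.6
tool_pos: [0.5, -0.2047, 0.2825]
eef_rot: [0.085, 0.702, -0.086, 0.702]
contact_force: [0.6, -0.1, 0.3]
opening: 0.008
clock: 18.43
tool_pos: [0.4817, -0.2801, 0.2831]
eef_rot: [0.085, 0.702, -0.085, 0.702]
contact_force: [0.1, -0.1, -1.0]
opening: 0.005
t 18.43 tcp [ 0.4817 -0.2801  0.2831] yaw_y 76.17 xaxis [ 0.0002 -0.0002 -1.    ] q [ 1.0059  0.709  -1.0119  1.6948  0.6607  1.1189  1.1267] F [ 0.1256 -0.0973 -1.0312] M [ 0.0152 -0.0745 -0.025 ] op 0.5
```

View pics/s15.png

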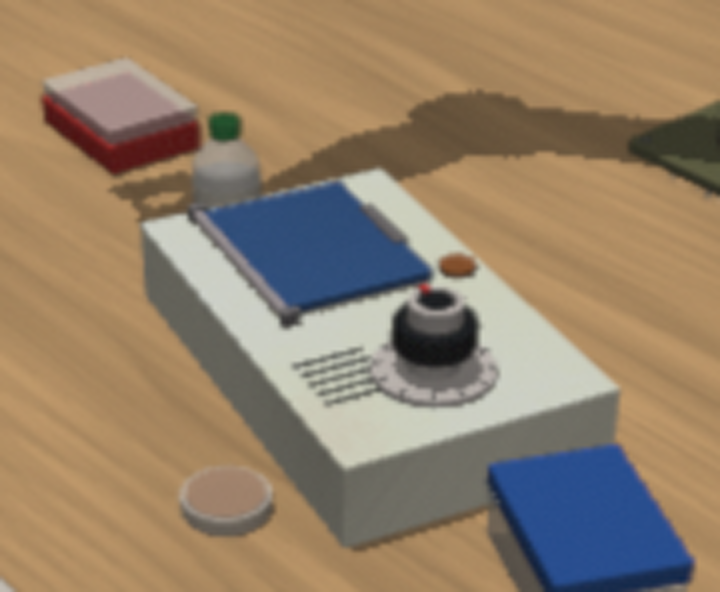

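View pics/t15.png

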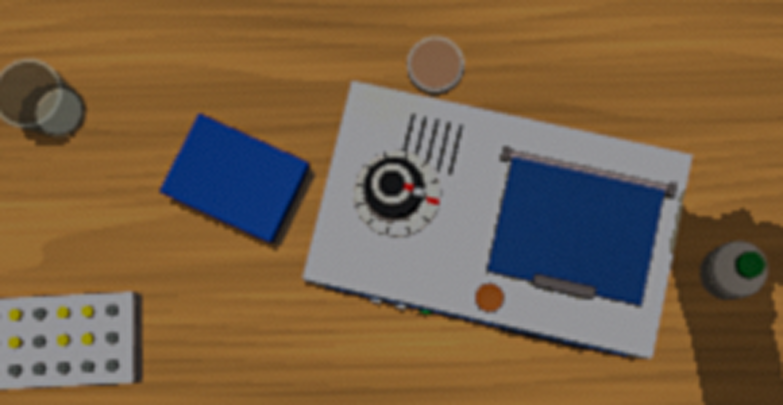

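The lid lies flat, and the collar's line sits between the red bars at (418,193). Everything else is where it was, so I'm handing in.

```bash
python3 -c "
from plant import r
print(r.finish_job())"
```

```text
the job is handed in; nothing more can be done
None
```

The plate reader is ready and the job is handed in. The collar's white line stands at the red mark, and the lid swung shut under its own weight. It took about 18.5 s of the 72 s allowed.

- **Collar:** I turned it 121° counter-clockwise and let go, but a view from straight above showed the line about 16° short, resting between clicks. I took hold of it again, turned it another 16° and released it. The check from above then showed the line level with both red bars, to within about 1°.
- **Lid:** I tipped it forward from behind with the closed fingers until it was past upright, then it fell by itself. I lifted the arm away without pressing the lid down. The last scene and top pictures show it lying flat.
- **Everything else:** by eye, the filter disc, tip box, bottle, petri dish, rack, red box and beaker look undisturbed. The arm was clear of everything when I handed in.

**Unexplained:** after the first release, the collar stayed between clicks instead of springing to one, which doesn't match its description. I judged that it had clicked home only from the line's position; I did not feel or measure the click itself.

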